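Sweep the stripped parts into the scrap tray

ROBOT

A 6-joint arm with a two-finger parallel gripper is mounted at the origin on the work surface. World frame = base frame: x ahead of the robot, y to its left, z up, the work surface at z = 0. Lengths are in m, angles in rad, forces in N, time in s.
With the tool pointing down it reaches from about 0.25 to 0.775 m from the base axis. Payload 4 kg.
Tool frame: the origin (TCP) lies at the very end of the fingers, on their centre line; the grasp point (between the pads) lies 19 mm behind it (robot.tcp_to_grasp is the distance from the TCP to the grasp point, in m); z points along the fingers, y is the line along which they close (so a half turn about z gives the same grasp; the last joint's range is limited). The gripper opens to 94 mm and grips with 3 to 60 N. Pads are 16 mm wide; open, the fingers measure 119 mm over their backs; the gripper's body (75 mm by 177 mm) begins 78 mm behind the grasp point.
Start: joints at [1.074, 0.087, 1.371, -0, 1.684, -0.103], TCP at [0.211, 0.508, 0.206] pointing down, gripper open.
Joint ranges: [-3.1, 3.1], [-0.76, 2.03], [0.27, 2.55], [-1.08, 4.22], [0.17, 2.65], [-2.57, 2.57]. Speed limits (rad/s): [2.79, 2.79, 3.14, 3.14, 3.14, 3.14].

INTERFACE

Orientations are given as [roll, pitch, yaw] about the fixed x, y, z axes, in that order (R = Rz(yaw) Ry(pitch) Rx(roll)).
In Python, from bench import robot gives the robot as it stands.
- The arm moves only by the tool shift_gripper, called after "Emit:" as name(argument=value, ...), one argument or row to a line, values as JSON. Schema: {"type":"object","properties":{"ticks":{"type":"array","items":{"type":"array","items":{"type":"number"},"minItems":5,"maxItems":5},"minItems":1,"maxItems":20},"only":{"type":"string"},"quiet":{"type":"boolean"},"lines":{"type":"string"}},"required":["ticks"],"additionalProperties":false}. ticks is a list of rows, 1 to 20 of them, each of 5 numbers: the finger opening in m, then dx, dy, dz in normalised numbers (1 is 80 cm), then a turn about the tool's z in normalised numbers (1 is pi rad); each row shifts and turns the commanded pose from where the row before left it, along the tool's axes as they then stand; what a row does not reach is not made up. A row lasts 1/12 s, in which the tool goes at most 0.0417 m and 0.125 rad, less where a joint would pass 70% of its speed; a pose out of reach is approached as far as the arm can. The fingers move at their own pace and stop on an object; the grip force is fixed at half the most. Time passes only in rows, so rows that do not move let the fingers close. The tool returns the time, the measured TCP pose, the force, the opening and the grip force at its end. only (a regular expression) keeps the lines of the reply that match it, lines (a string "A,B") keeps lines A to B, and quiet returns only ok. No shift or turn number may pass 1 either way. Input that does not fit is refused with a message, and nothing moves.
- robot.get_obs(): the state, without advancing time (a new reading comes with each control period).
- robot.snapshot(name): name is "side" or "top"; returns a dict with "color" (480x640x3 uint8, blue, green, red), "fx", "fy", "cx", "cy" (pixels), "extrinsics" (4x4, takes a point from world to camera coordinates). Camera axes: x right, y down, z forward; pixel columns grow to the right and rows downward; lengths in m; the calibration is good to about 2 mm. A picture is of the moment at which its call begins. There is no depth.
- robot.close_job(): hands the job in; it is judged then, once.
The state is a dict: "time": time; "joint_positions": joint angles; "qvel": joint speeds; "joint_torque": joint torques, N m; "tool_pos": TCP position; "ee_rot": TCP orientation; "wrist_force": force on the tool from outside, world axes, zero at the start; "wrist_torque": the same for the moment, N m; "width": finger opening in m; "finger_force": force on a finger pad.
Only numpy, scipy, OpenCV 4.12 (cv2) and the standard library are available. Lean on these libraries where they do the work, as an engineer would, in place of code of your own. Each camera call takes 0.05 s, during which the arm holds its last target. There are 200 camera calls.

TASK

With the closed fingers, sweep the three stripped parts lying on the grey stand (the relay, the heat sink and the terminal block) over the stand's open edge, so that all three end up in the aluminium scrap tray alongside. Only push them: do not pinch them, press down hard on them or pick them up. Leave the two upright capacitors that stand among them standing where they are.

Things in the scene. Friction and masses are not known exactly. Their poses are not given: they have to be found in the camera images.
- stand: fixed grey block, flat top 300 mm (x) by 260 mm (y), 30 mm above the bench; origin at the centre of its underside, on the bench; z up, +y towards the scrap tray joined to it. Rims 4 mm thick, 6 mm high on top along the edges x = -150, x = 150 and y = -130 mm; the +y edge is open. Turned up to 12 degrees from the world axes.
- lip (a point): middle of the stand's open +y edge, at the height of its top (y = 130 mm, z = 30 mm in the stand's frame). The three parts and two capacitors stand one each, in any order, in five lanes along the stand's y, at x = -108, -54, 0, 54 and 108 mm (within 4 mm), y from -65 to 50 mm
- tray_floor (a point): middle of the tray's floor, 3 mm above the bench, 27 mm below the stand's top. The tray runs the 300 mm of the open edge and is 80 mm wide (stand y 130 to 210 mm); walls 3 mm thick, 34 mm high on its far side and ends, none towards the stand: a part pushed over the edge falls in.
- relay: desoldered relay, plain black block 28 (x) x 13 (y) x 15 (z) mm, 16 g, with short pins on one end; origin at its centre. Starts flat on the stand in one of the five lanes. Light, slides freely; its x within 40 degrees of the stand's x. Only a push through its middle keeps it from slipping round the fingertips.
- heat_sink: aluminium finned heat sink, 30 (x) x 25 (y) x 15 (z) mm, 20 g, fins up along x; origin at its centre (half of its height). Starts flat on the stand in one of the five lanes. Light, slides freely; its x within 40 degrees of the stand's x. Only a push through its middle keeps it from slipping round the fingertips.
- terminal_block: off-white screw terminal block, 30 (x) x 16 (y) x 15 (z) mm, 18 g, stepped on its -y side; origin at its centre (half of its height). Starts flat on the stand in one of the five lanes. Light, slides freely; its x within 40 degrees of the stand's x. Only a push through its middle keeps it from slipping round the fingertips.
- cap_a: a good electrolytic capacitor standing upright loose on the stand, black cylinder 22 mm in diameter and 40 mm tall, 30 g, topples easily; origin at the centre of its underside. To be left standing. 
- cap_b: a good electrolytic capacitor standing upright loose on the stand, black cylinder 22 mm in diameter and 40 mm tall, 30 g, topples easily; origin at the centre of its underside. To be left standing. 

How it is judged:
By the outcome, as a careful person would: the job done as asked, in the order asked, and still so for the second after the job is handed in, with the robot touching nothing.
It also fails if it takes over 64 s, if anything falls off the work surface, if the arm or the gripper's body presses on something with over 40 N, if the wrist force passes 120 N, or if a joint passes its speed limit or range.

## Working session

There is one attempt and no reset: what is moved stays moved. The work goes in short steps, Python scripts to look and compute and a tool call to move; the robot and the scene stay as the last step left them, time stands still between calls to the robot, and variables do not carry over. Pictures are saved under pics/ and viewed, at most 10 in all, crops included, and the job is handed in when it is done.

```bash
ls; mkdir -p pics
```

Run:
```python
from bench import robot
import cv2,numpy as np
for n in("top","side"):
    s=robot.snapshot(n);cv2.imwrite(f"pics/{n}0.png",s["color"]);print(n,s["fx"],s["cx"],s["cy"],np.round(s["extrinsics"],3).tolist())
o=robot.get_obs();print(o["time"],o["tool_pos"],o["ee_rot"],o["width"])
```

```text
bench.py
pics
top 483.48179323656143 316.6213757120427 228.90695615295522 [[0.011, -1.0, 0.027, 0.041], [-0.999, -0.012, -0.032, 0.553], [0.032, -0.027, -0.999, 0.683], [0.0, 0.0, 0.0, 1.0]]
side 486.865212686672 318.9403905506141 244.4812360894153 [[0.948, -0.319, -0.006, -0.513], [-0.168, -0.483, -0.859, 0.167], [0.271, 0.815, -0.512, 0.491], [0.0, 0.0, 0.0, 1.0]]
0.1 [0.21081136 0.50746423 0.20446051] [-3.13968598e+00 -1.81668229e-04  2.74778948e+00] 0.09394044313498222
```

View pics/top0.png

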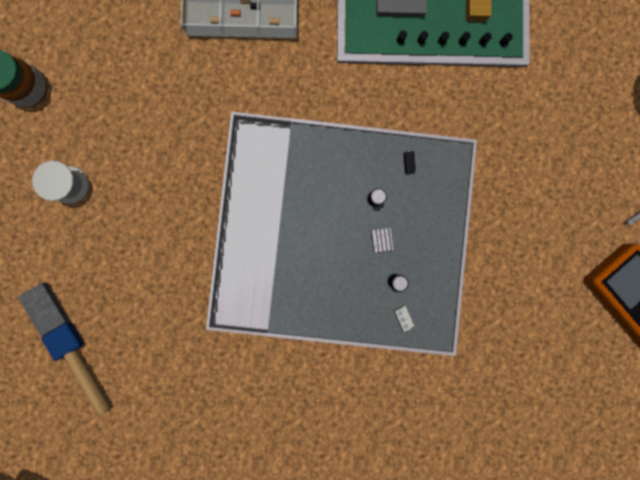

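View pics/side0.png

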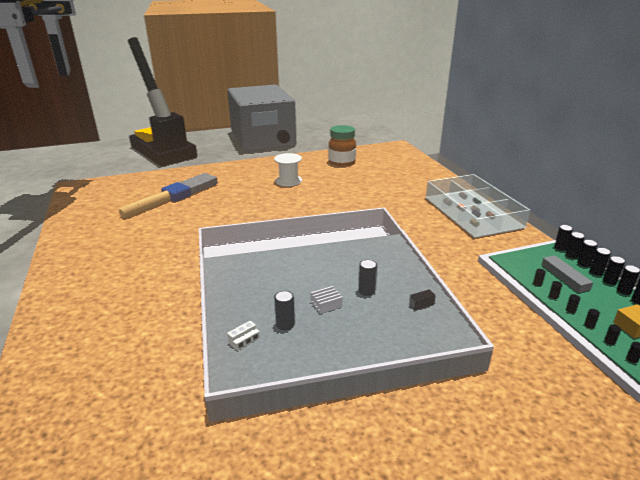

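The top view shows the tray on the left. The relay is at (409,162), a capacitor at (377,198), the heat sink at (382,240), the other capacitor at (399,284) and the terminal block at (404,319). I'll take an enlarged crop for accuracy.

Create h.py:
```python
import numpy as np,cv2
from bench import robot
def world(s,u,v,z):
    E=np.array(s["extrinsics"]);R,t=E[:3,:3],E[:3,3]
    d=R.T@np.array([(u-s["cx"])/s["fx"],(v-s["cy"])/s["fy"],1]);c=-R.T@t
    return (c+d*(z-c[2])/d[2])[:2]
```

Run:
```python
from h import *
im=cv2.imread("pics/top0.png")
cv2.imwrite("pics/crop0.png",cv2.resize(im[130:360,340:480],None,fx=4,fy=4,interpolation=cv2.INTER_CUBIC)[:,:][0:920].copy()[0:920] if 0 else cv2.resize(im[135:335,345:485],None,fx=3,fy=3,interpolation=cv2.INTER_CUBIC))
s=robot.snapshot("top")
for n,u,v in [("corner+x",476,140),("corner-x",455,354),("far+x",233,114),("far-x",208,329)]:
    print(n,world(s,u,v,.036))
a=world(s,476,140,.036);b=world(s,455,354,.036);print(np.hypot(*(a-b)),np.degrees(np.arctan2(*(a-b)[::-1])))
```

```text
corner+x [ 0.67780996 -0.17290052]
corner-x [ 0.38180292 -0.14405668]
far+x [0.70795923 0.16472741]
far-x [0.41365618 0.19348747]
0.2974090363173226 -5.565508068912396
```

View pics/crop0.png

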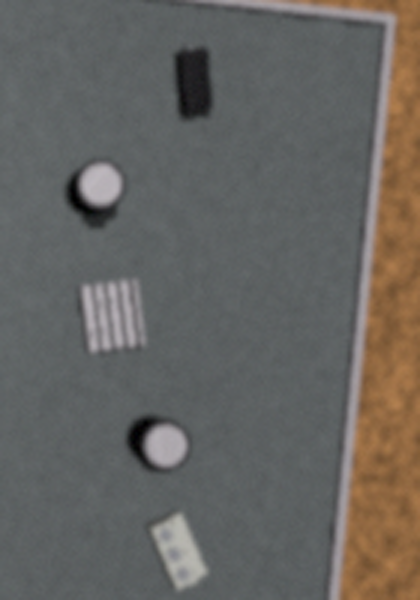

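The relay is centred at about (409.8,162.8) and the heat sink at (383,240.3). The terminal block is at (404.8,318.7) and is clearly rotated. The cap tops are at (378.3,196.7) and (400,283.3).

Add to h.py:
```python
th=np.radians(-5.57);RS=np.array([[np.cos(th),-np.sin(th)],[np.sin(th),np.cos(th)]])
class _: pass
O=(np.array([.67781,-.1729])+np.array([.3818,-.14406]))/2+RS@np.array([0,.130])
def st(p): return RS.T@(np.asarray(p)-O)*1000
```

Run:
```python
from h import *
s=robot.snapshot("top");f=lambda u,v,z:st(world(s,345+u/3,135+v/3,z))
for n,u,v,z in [("relay",194.5,83.5,.045),("hs",114,316,.045),("tb",179.5,551,.045),("capR",100,185,.07),("capL",165,445,.07)]: print(n,np.round(f(u,v,z),1))
for n,a,b in [("relay",(197.5,117),(191.5,50)),("hs",(118.5,349),(109.5,282.5)),("tb",(194.5,582.5),(164.5,520))]:
    d=f(*b,.045)-f(*a,.045);print(n,np.degrees(np.arctan2(d[1],d[0])))
print("tcp",st(robot.get_obs()["tool_pos"][:2]),O)
```

```text
relay [104.7 -39.3]
hs [ -4.7 -13.7]
tb [-106.8  -54.2]
capR [50.9  2.4]
capL [-58.6 -37.6]
relay 10.995878097533266
hs 13.717795675591454
tb 31.78990528152342
tcp [-382.09094852  501.98940643] [ 0.54242303 -0.02909381]
```

Units first: shifts go in shares of 80 cm and turns go in shares of pi rad. So 0.125 rad / 3.1416 = 0.0398.

Emit:
shift_gripper(
  ticks=[
    [0,0,0,0,0.0398],
    [0,0,0,0,0.0398],
    [0,0,0,0,0.0398],
    [0,0,0,0,0.0398],
    [0,0,0,0,0.0398],
    [0,0,0,0,0.0398],
    [0,0,0,0,0.0398],
    [0,0,0,0,0.0398],
    [0,0,0,0,0.0398],
    [0,0,0,0,0.0398],
    [0,0,0,0,0.0076],
  ],
)

```text
time: 1.12
tool_pos: [0.211, 0.5078, 0.2052]
ee_rot: [-3.141, 0.0, 1.471]
wrist_force: [-0.0, -0.6, 0.0]
width: 0.0243
finger_force: 0.0
```

Emit:
shift_gripper(
  ticks=[
    [0,-0.0438,0.02,0,0],
    [0,-0.0438,0.02,0,0],
    [0,-0.0438,0.02,0,0],
    [0,-0.0438,0.02,0,0],
    [0,-0.0438,0.02,0,0],
    [0,-0.0438,0.02,0,0],
    [0,-0.0438,0.02,0,0],
    [0,-0.0438,0.02,0,0],
    [0,-0.0438,0.02,0,0],
    [0,-0.0438,0.02,0,0],
    [0,-0.0438,0.02,0,0],
    [0,-0.0438,0.02,0,0],
    [0,-0.0438,0.02,0,0],
    [0,-0.0438,0.02,0,0],
    [0,-0.0438,0.02,0,0],
    [0,-0.0438,0.02,0,0],
    [0,-0.0438,0.02,0,0],
    [0,0,0,0,0],
    [0,0,0,0,0],
  ],
)

```text
time: 2.7
tool_pos: [0.424, -0.112, 0.2048]
ee_rot: [-3.14, -0.001, 1.472]
wrist_force: [-1.6, 0.1, -0.4]
width: 0.0005
finger_force: 0.0
```

```bash
python3 -c "
from h import *
o=robot.get_obs();print(st(o['tool_pos'][:2]),o['tool_pos'],o['ee_rot'],o['width'],o['wrist_force'])"
```

```text
[-109.8199244   -93.99691147] [ 0.42399813 -0.11198759  0.20480374] [-3.13987445e+00 -9.64759642e-04  1.47175814e+00] 0.0005326714787216681 [-1.56869148  0.05722963 -0.44035769]
```

Scaled: 0.035 m / 0.8 = 0.0438, 0.003 m / 0.8 = 0.0038.

Emit:
shift_gripper(
  ticks=[
    [0,0,0.0038,0.0438,0],
    [0,0,0,0.0438,0],
    [0,0,0,0.0438,0],
    [0,0,0,0.0438,0],
    [0,0,0,0.0188,0],
    [0,0,0,0.0125,0],
    [0,0,0,0.0038,0],
    [0,0,0,0,0],
  ],
)

```text
time: 3.37
tool_pos: [0.4272, -0.1101, 0.0377]
ee_rot: [3.141, -0.0, 1.476]
wrist_force: [-0.4, 0.3, -0.3]
width: 0.0006
finger_force: 0.0
```

Run:
```python
from h import *
o=robot.get_obs();print(st(o['tool_pos'][:2]),o['wrist_force'])
for n in("top","side"):
    cv2.imwrite(f"pics/{n}1.png",robot.snapshot(n)["color"])
a=cv2.imread("pics/top1.png")[260:360,340:480];b=cv2.imread("pics/side1.png")[260:400,180:380]
cv2.imwrite("pics/c1.png",np.hstack([cv2.resize(a,(400,286),interpolation=2),cv2.resize(b,(400,286),interpolation=2)]))
```

```text
[-106.82625131  -91.77720954] [-0.37433477  0.30795878 -0.33560816]
```

View pics/c1.png

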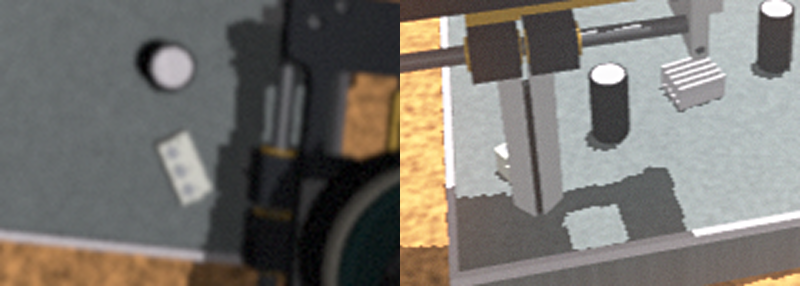

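The view shows the closed fingers behind the terminal block, with their tip at about (250,364) in the side image. I'll check the tip offset against the calibration.

Run:
```python
from h import *
s=robot.snapshot("side");print(st(world(s,250,364,.0377)),st(world(s,239,362,.0377)),st(world(s,259,358,.0377)))
# cross-check side positions: terminal/cap tops from first side image
for n,u,v,z in[("capL",285,296,.07),("capR",368.5,265.5,.07)]: print(n,st(world(s,u,v,z)))
```

```text
[-105.48768962 -101.47930083] [-116.03069554  -96.09242443] [-95.62851334 -95.10767963]
capL [-58.12682889 -40.41248608]
capR [49.64367455 -3.75934986]
```

Scaled: 0.006 m / 0.8 = 0.0075, 0.004 m / 0.8 = 0.005.

Emit:
shift_gripper(
  ticks=[
    [0,0.0075,0,0,0],
    [0,0.005,0,0,0],
    [0,0.0038,0,0,0],
    [0,0.0038,0,0,0],
    [0,0.0038,0,0,0],
    [0,0.0038,0,0,0],
    [0,0.0038,0,0,0],
    [0,0.0038,0,0,0],
    [0,0.0038,0,0,0],
    [0,0.0038,0,0,0],
    [0,0.0038,0,0,0],
    [0,0.0038,0,0,0],
    [0,0.0038,0,0,0],
    [0,0.0038,0,0,0],
    [0,0.0038,0,0,0],
    [0,0,0,0,0],
  ],
)

```text
time: 4.85
tool_pos: [0.4319, -0.0616, 0.0374]
ee_rot: [-3.142, -0.0, 1.474]
wrist_force: [0.4, 0.8, -0.0]
width: 0.0009
finger_force: 0.0
```

Run:
```python
from h import *
o=robot.get_obs();print(st(o['tool_pos'][:2]),o['wrist_force'])
for n in("top","side"):
    cv2.imwrite(f"pics/{n}2.png",robot.snapshot(n)["color"])
a=cv2.imread("pics/top2.png")[260:360,320:460];b=cv2.imread("pics/side2.png")[240:380,180:380]
cv2.imwrite("pics/c2.png",np.hstack([cv2.resize(a,(400,286),interpolation=2),cv2.resize(b,(400,286),interpolation=2)]))
```

```text
[-106.85304776  -43.09017176] [ 0.37170808  0.82900791 -0.04857937]
```

View pics/c2.png

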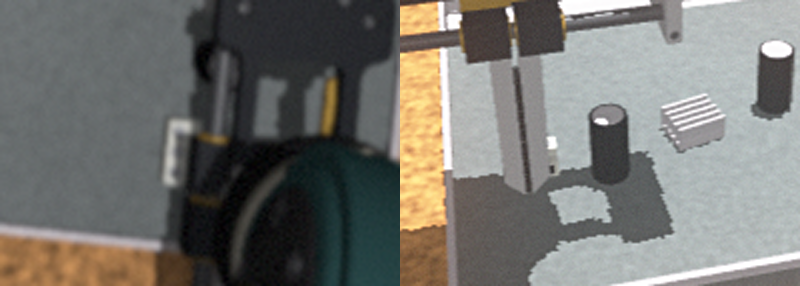

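The block has squared up against the fingers. Its front edge runs from crop (167,120) to (163,187), so I'll compute how well it is centred.

Run:
```python
from h import *
s=robot.snapshot("top")
for c in((167,120),(163,187)): print(st(world(s,320+c[0]*.35,260+c[1]*.35,.045)))
```

```text
[-88.23175921 -16.24857716]
[-119.77653897  -17.65063367]
```

Scaled: 0.005 m / 0.8 = 0.0063, -0.004 m / 0.8 = -0.005.

Emit:
shift_gripper(
  ticks=[
    [0,-0.005,0,0,0],
    [0,0,0.0031,0,0],
    [0,0.0038,0,0,0],
    [0,0.0038,0,0,0],
    [0,0.005,0,0,0],
    [0,0.0063,0,0,0],
    [0,0.0063,0,0,0],
    [0,0.0063,0,0,0],
    [0,0.0063,0,0,0],
    [0,0.0063,0,0,0],
    [0,0.0063,0,0,0],
    [0,0.0063,0,0,0],
    [0,0.0063,0,0,0],
    [0,0.0063,0,0,0],
    [0,0.0063,0,0,0],
    [0,0.0063,0,0,0],
    [0,0.0063,0,0,0],
    [0,0.0063,0,0,0],
    [0,0.0063,0,0,0],
    [0,0.0063,0,0,0],
  ],
  lines="1,3",
)

```text
time: 6.67
tool_pos: [0.4423, 0.0187, 0.0375]
ee_rot: [3.142, -0.0, 1.474]
```

Emit:
shift_gripper(
  ticks=[
    [0,0.0063,0,0,0],
    [0,0.0063,0,0,0],
    [0,0.0063,0,0,0],
    [0,0.0063,0,0,0],
    [0,0.0063,0,0,0],
    [0,0.0063,0,0,0],
    [0,0.0063,0,0,0],
    [0,0.0063,0,0,0],
    [0,0.0063,0,0,0],
    [0,0.0063,0,0,0],
    [0,0.0063,0,0,0],
    [0,0.0063,0,0,0],
    [0,0.0063,0,0,0],
    [0,0.0063,0,0,0],
    [0,0.0063,0,0,0],
    [0,0.0063,0,0,0],
    [0,0.0063,0,0,0],
    [0,0.0063,0,0,0],
    [0,0,0,0,0],
  ],
)

```text
time: 8.25
tool_pos: [0.451, 0.1087, 0.0375]
ee_rot: [3.142, -0.0, 1.475]
wrist_force: [0.4, 1.5, -0.5]
width: 0.0004
finger_force: 0.0
```

Run:
```python
from h import *
o=robot.get_obs();print(st(o['tool_pos'][:2]),o['wrist_force'])
for n in("top","side"):
    cv2.imwrite(f"pics/{n}3.png",robot.snapshot(n)["color"])
a=cv2.imread("pics/top3.png")[230:350,200:368];b=cv2.imread("pics/side3.png")[200:340,180:380]
cv2.imwrite("pics/c3.png",np.hstack([cv2.resize(a,(400,286),interpolation=2),cv2.resize(b,(400,286),interpolation=2)]))
```

```text
[-104.34985627  128.26648926] [ 0.39690911  1.53029486 -0.48751972]
```

View pics/c3.png

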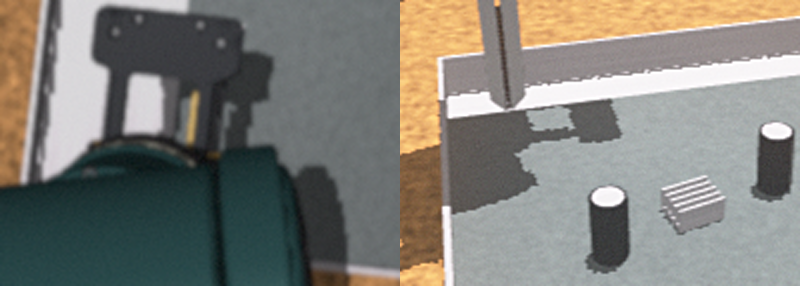

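The fingers are at the edge and the block is gone from the stand. I'll finish the sweep, then move behind the heat sink.

Scaled: -0.04 m / 0.8 = -0.05, -0.03 m / 0.8 = -0.0375.

Emit:
shift_gripper(
  ticks=[
    [0,0.005,0,0,0],
    [0,0.005,0,0,0],
    [0,0,0,-0.0375,0],
    [0,0,0,-0.05,0],
    [0,0,0,-0.05,0],
    [0,-0.0338,0.0178,0,0],
    [0,-0.0338,0.0178,0,0],
    [0,-0.0338,0.0178,0,0],
    [0,-0.0338,0.0178,0,0],
    [0,-0.0338,0.0178,0,0],
    [0,-0.0338,0.0178,0,0],
    [0,-0.0338,0.0178,0,0],
    [0,0,0,0,0],
    [0,0,0,0,0],
  ],
)

```text
time: 9.52
tool_pos: [0.5324, -0.0829, 0.147]
ee_rot: [-3.141, -0.001, 1.471]
wrist_force: [0.0, 0.7, -0.7]
width: 0.0001
finger_force: 0.0
```

Run:
```python
from h import *
o=robot.get_obs();print(st(o['tool_pos'][:2]),o['wrist_force'])
for n in("top","side"):
    cv2.imwrite(f"pics/{n}4.png",robot.snapshot(n)["color"])
a=cv2.imread("pics/top4.png")[110:360,200:480];b=cv2.imread("pics/side4.png")[190:400,180:500]
cv2.imwrite("pics/c4.png",np.hstack([cv2.resize(a,(400,357),interpolation=2),cv2.resize(b,(400,357),interpolation=2)]))
```

```text
[ -4.70496519 -54.55387211] [ 0.0245829   0.71203354 -0.6815966 ]
```

View pics/c4.png

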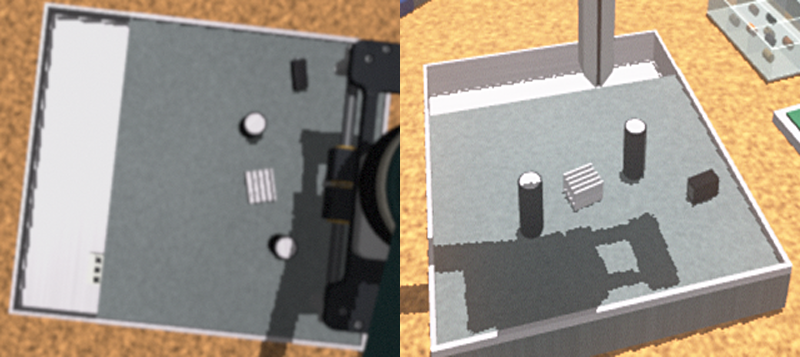

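The terminal block is in the tray (crop (98,268)). The capacitors and the other parts are undisturbed. Next is the heat sink.

Scaled: 0.035 m / 0.8 = 0.0438, 0.025 m / 0.8 = 0.0313.

Emit:
shift_gripper(
  ticks=[
    [0,0,0.0013,0.0438,0],
    [0,0,0,0.0438,0],
    [0,0,0,0.0313,0],
    [0,0,0,0.0125,0],
    [0,0,0,0.0056,0],
    [0,0,0,0,0],
    [0,0.0075,0,0,0],
    [0,0.0063,0,0,0],
    [0,0.0038,0,0,0],
    [0,0.0038,0,0,0],
    [0,0.0038,0,0,0],
    [0,0.0038,0,0,0],
    [0,0.0038,0,0,0],
    [0,0.0038,0,0,0],
    [0,0.0038,0,0,0],
    [0,0.0038,0,0,0],
    [0,0.0038,0,0,0],
    [0,0.0038,0,0,0],
    [0,0,0,0,0],
  ],
)

```text
time: 11.2
tool_pos: [0.5373, -0.0406, 0.0379]
ee_rot: [-3.141, -0.0, 1.474]
wrist_force: [-0.6, -0.5, 0.1]
width: 0.0004
finger_force: 0.0
```

Run:
```python
from h import *
o=robot.get_obs();print(st(o['tool_pos'][:2]),o['wrist_force'])
for n in("top","side"):
    cv2.imwrite(f"pics/{n}5.png",robot.snapshot(n)["color"])
a=cv2.imread("pics/top5.png")[180:300,300:468];b=cv2.imread("pics/side5.png")[230:370,240:440]
cv2.imwrite("pics/c5.png",np.hstack([cv2.resize(a,(400,286),interpolation=2),cv2.resize(b,(400,286),interpolation=2)]))
```

```text
[ -3.99150224 -11.96474319] [-0.55701239 -0.53582988  0.06132631]
```

View pics/c5.png

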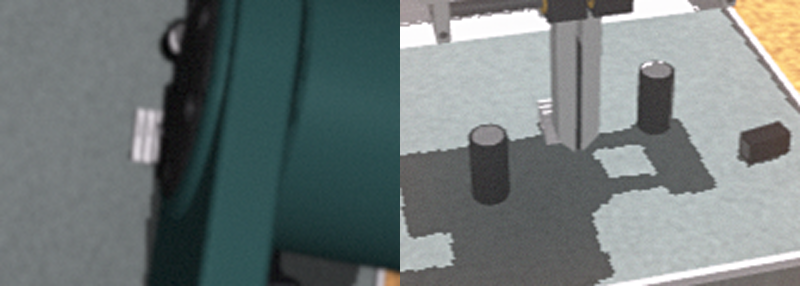

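The heat sink is squared up, with its front edge from crop (137,108) to (132,163).

Run:
```python
from h import *
s=robot.snapshot("top")
for c in((137,108),(132,163)): print(st(world(s,300+c[0]*.42,180+c[1]*.42,.045)))
```

```text
[11.77934996 22.89144389]
[-19.68184191  22.41583429]
```

Centred on the tool, so I'll push on over the edge.

Scaled: 0.005 m / 0.8 = 0.0063, 0.004 m / 0.8 = 0.005.

Emit:
shift_gripper(
  ticks=[
    [0,0.0038,0,0,0],
    [0,0.005,0,0,0],
    [0,0.0063,0,0,0],
    [0,0.0063,0,0,0],
    [0,0.0063,0,0,0],
    [0,0.0063,0,0,0],
    [0,0.0063,0,0,0],
    [0,0.0063,0,0,0],
    [0,0.0063,0,0,0],
    [0,0.0063,0,0,0],
    [0,0.0063,0,0,0],
    [0,0.0063,0,0,0],
    [0,0.0063,0,0,0],
    [0,0.0063,0,0,0],
    [0,0.0063,0,0,0],
    [0,0.0063,0,0,0],
  ],
  lines="1,4",
)

```text
time: 12.68
tool_pos: [0.5448, 0.0359, 0.038]
ee_rot: [3.142, -0.0, 1.474]
wrist_force: [-0.5, 0.5, 0.4]
```

Emit:
shift_gripper(
  ticks=[
    [0,0.0063,0,0,0],
    [0,0.0063,0,0,0],
    [0,0.0063,0,0,0],
    [0,0.0063,0,0,0],
    [0,0.0063,0,0,0],
    [0,0.0063,0,0,0],
    [0,0.0063,0,0,0],
    [0,0.0063,0,0,0],
    [0,0.0063,0,0,0],
    [0,0.0063,0,0,0],
    [0,0.0063,0,0,0],
    [0,0.0063,0,0,0],
    [0,0.0063,0,0,0],
    [0,0.0075,0,0,0],
    [0,0,0,0,0],
  ],
)

```text
time: 13.93
tool_pos: [0.5517, 0.1072, 0.038]
ee_rot: [3.141, -0.001, 1.475]
wrist_force: [0.1, -0.0, -0.7]
width: 0.0003
finger_force: 0.0
```

Run:
```python
from h import *
o=robot.get_obs();print(st(o['tool_pos'][:2]))
```

```text
[ -3.98040837 136.54074997]
```

Scaled: -0.04 m / 0.8 = -0.05, -0.026 m / 0.8 = -0.0325.

Emit:
shift_gripper(
  ticks=[
    [0,0,0,-0.0375,0],
    [0,0,0,-0.05,0],
    [0,0,0,-0.05,0],
    [0,-0.0325,0.017,0,0],
    [0,-0.0325,0.017,0,0],
    [0,-0.0325,0.017,0,0],
    [0,-0.0325,0.017,0,0],
    [0,-0.0325,0.017,0,0],
    [0,-0.0325,0.017,0,0],
    [0,-0.0325,0.017,0,0],
    [0,-0.0325,0.017,0,0],
    [0,0,0,0,0],
    [0,0,0,0,0],
  ],
)

```text
time: 15.02
tool_pos: [0.6397, -0.1129, 0.1472]
ee_rot: [-3.14, -0.001, 1.471]
wrist_force: [0.5, 0.2, 0.4]
width: 0.0006
finger_force: 0.0
```

Run:
```python
from h import *
o=robot.get_obs();print(st(o['tool_pos'][:2]),o['wrist_force'])
for n in("top","side"):
    cv2.imwrite(f"pics/{n}6.png",robot.snapshot(n)["color"])
a=cv2.imread("pics/top6.png")[110:360,200:480];b=cv2.imread("pics/side6.png")[190:400,180:500]
cv2.imwrite("pics/c6.png",np.hstack([cv2.resize(a,(400,357),interpolation=2),cv2.resize(b,(400,357),interpolation=2)]))
```

```text
[104.98328243 -73.94251546] [0.52969986 0.20835027 0.42170102]
```

View pics/c6.png

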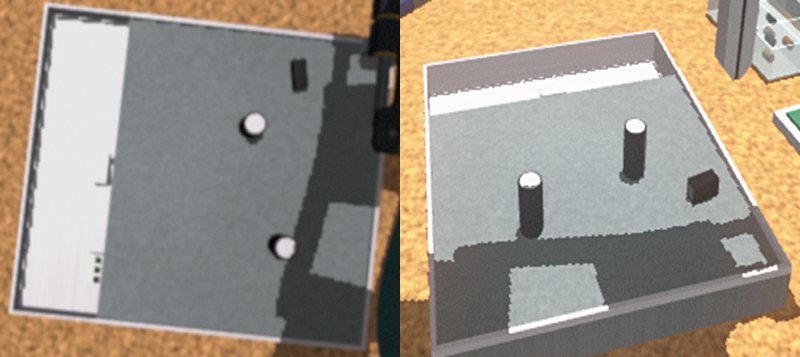

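The heat sink is in the tray (crop (108,170)) and both caps are standing. Next is the relay.

Scaled: 0.035 m / 0.8 = 0.0438, 0.025 m / 0.8 = 0.0313.

Emit:
shift_gripper(
  ticks=[
    [0,0,0,0.0438,0],
    [0,0,0,0.0438,0],
    [0,0,0,0.0313,0],
    [0,0,0,0.0125,0],
    [0,0,0,0.0056,0],
    [0,0,0,0,0],
    [0,0.0075,0,0,0],
    [0,0.0063,0,0,0],
    [0,0.0038,0,0,0],
    [0,0.0038,0,0,0],
    [0,0.0038,0,0,0],
    [0,0.0038,0,0,0],
    [0,0.0038,0,0,0],
    [0,0.0038,0,0,0],
    [0,0.0038,0,0,0],
    [0,0.0038,0,0,0],
    [0,0.0038,0,0,0],
    [0,0.0038,0,0,0],
    [0,0,0,0,0],
  ],
)

```text
time: 16.7
tool_pos: [0.6438, -0.07, 0.0384]
ee_rot: [-3.141, -0.0, 1.474]
wrist_force: [0.3, 0.2, 0.1]
width: 0.0002
finger_force: 0.0
```

Run:
```python
from h import *
o=robot.get_obs();print(st(o['tool_pos'][:2]),o['wrist_force'])
for n in("top","side"):
    cv2.imwrite(f"pics/{n}7.png",robot.snapshot(n)["color"])
a=cv2.imread("pics/top7.png")[110:230,310:478];b=cv2.imread("pics/side7.png")[230:370,340:540]
cv2.imwrite("pics/c7.png",np.hstack([cv2.resize(a,(400,286),interpolation=2),cv2.resize(b,(400,286),interpolation=2)]))
```

```text
[104.82654514 -30.87539335] [0.34999342 0.19360154 0.06011114]
```

View pics/c7.png

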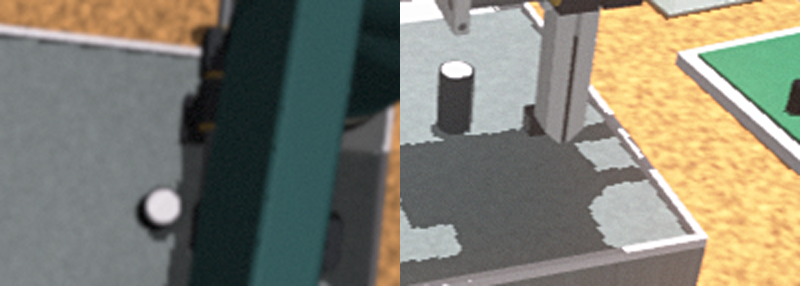

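The relay sits squarely in front of the fingers, with its front edge at about crop (185,118), which is near centre. I've now viewed 10 pictures, so the remaining checks will be numeric.

Scaled: 0.004 m / 0.8 = 0.005, 0.003 m / 0.8 = 0.0038.

Emit:
shift_gripper(
  ticks=[
    [0,0.0038,0,0,0],
    [0,0.005,0,0,0],
    [0,0.005,0,0,0],
    [0,0.005,0,0,0],
    [0,0.005,0,0,0],
    [0,0.005,0,0,0],
    [0,0.005,0,0,0],
    [0,0.005,0,0,0],
    [0,0.005,0,0,0],
    [0,0.005,0,0,0],
    [0,0.005,0,0,0],
    [0,0.005,0,0,0],
    [0,0,0,0,0],
  ],
  lines="1,1",
)

```text
time: 17.88
```

Run:
```python
from h import *
o=robot.get_obs();t=st(o['tool_pos'][:2]);print(t)
s=robot.snapshot("top");g=s["color"].max(2)
# sample the plane z=.045 in stand coords ahead of the face
E=np.array(s["extrinsics"])
for y in range(8,30,2):
    r=[]
    for x in range(-24,25,3):
        w=O+RS@((t+[x,y])/1000);p=E@[*w,.045,1];r.append(g[int(round(s["cy"]+s["fy"]*p[1]/p[2])),int(round(s["cx"]+s["fx"]*p[0]/p[2]))])
    print(y,*r)
```

```text
[104.86081848  16.34616519]
8 104 107 105 106 104 106 104 103 104 104 104 102 103 103 103 105 102
10 102 104 104 107 104 105 102 105 103 103 101 103 106 106 105 103 104
12 104 105 106 105 104 104 104 103 104 102 106 103 105 103 101 104 103
14 104 104 105 104 105 104 106 106 107 104 102 104 105 102 103 103 104
16 105 105 103 106 105 106 104 105 104 105 102 102 102 102 101 105 104
18 105 106 105 104 105 103 104 105 104 106 106 104 104 104 103 103 104
20 105 107 106 106 105 105 105 105 104 103 104 106 103 104 95 103 104
22 106 107 106 104 105 107 106 104 105 105 103 104 104 103 89 93 105
24 104 102 106 104 103 104 105 105 104 103 105 105 102 102 95 99 101
26 99 96 94 90 98 93 94 90 95 94 92 86 97 95 83 77 84
28 71 69 82 75 72 66 81 75 71 69 78 72 70 66 72 67 68
```

Run:
```python
from h import *
o=robot.get_obs();t=st(o['tool_pos'][:2])
s=robot.snapshot("side");g=s["color"].max(2);E=np.array(s["extrinsics"])
pr=lambda x,y,z:(lambda p:(s["cx"]+s["fx"]*p[0]/p[2],s["cy"]+s["fy"]*p[1]/p[2]))(E@[*(O+RS@((t+[x,y])/1000)),z,1])
print("relay L/R/top",[np.round(pr(x,8,z)) for x,z in((-14,.03),(14,.03),(-14,.045))],"tip",np.round(pr(-12,-8,.0375)),np.round(pr(12,-8,.0375)))
u,v=map(int,pr(0,8,.037))
for r in range(v-22,v+18,3): print(r,*g[r,u-42:u+42:3])
print(u-42)
```

```text
relay L/R/top [array([391., 276.]), array([411., 273.]), array([391., 266.])] tip [397. 278.] [415. 275.]
247 191 193 191 188 189 193 196 198 190 188 191 193 129 122 147 151 151 92 148 150 229 247 253 249 255 248 245 254
250 193 196 189 190 195 188 190 186 192 190 191 188 117 125 151 149 151 100 147 147 255 253 247 249 246 253 247 252
253 197 197 191 192 198 197 193 188 192 190 188 185 123 120 149 147 137 122 150 149 255 242 252 236 240 246 245 253
256 187 189 200 196 189 186 190 195 194 195 190 189 123 127 146 146 124 130 151 149 133 255 242 241 252 251 250 246
259 190 194 174 157 196 193 186 191 192 189 194 196 126 128 152 149 115 139 148 151 111 179 255 246 245 244 250 250
262 175 143 142 150 148 120 188 192 194 197 74 62 124 117 150 149 111 145 146 148 192 125 227 253 251 247 247 254
265 145 145 143 142 144 147 156 200 194 194 84 66 126 124 145 146 82 145 147 159 184 195 132 255 250 252 245 240
268 117 60 69 85 78 60 163 188 191 194 86 70 106 136 150 149 73 150 149 166 192 195 152 129 147 255 249 239
271 113 60 69 62 65 61 170 197 196 201 88 72 65 136 149 152 73 152 149 115 107 97 99 113 131 146 255 255
274 94 66 69 64 63 64 104 89 94 95 96 63 60 72 152 152 74 150 109 103 100 103 103 99 123 202 245 245
277 63 63 66 62 60 59 100 100 96 94 100 101 99 98 96 139 104 101 102 96 114 116 196 193 194 129 254 223
280 61 61 60 58 60 65 101 97 99 95 95 97 96 93 96 100 98 94 162 191 193 186 184 186 184 151 131 255
283 65 59 62 61 65 67 102 99 93 101 94 100 92 93 97 97 97 95 102 157 193 182 183 187 184 188 156 134
286 61 56 63 60 56 76 97 97 98 92 93 95 96 94 99 96 98 105 102 98 104 192 183 185 183 187 195 168
359
```

The relay is still in front of the fingers: its left edge is at u≈389 and 391 is expected. I'll continue over the lip.

Scaled: 0.005 m / 0.8 = 0.0063, 0.004 m / 0.8 = 0.005.

Emit:
shift_gripper(
  ticks=[
    [0,0.005,0,0,0],
    [0,0.0063,0,0,0],
    [0,0.0063,0,0,0],
    [0,0.0063,0,0,0],
    [0,0.0063,0,0,0],
    [0,0.0063,0,0,0],
    [0,0.0063,0,0,0],
    [0,0.0063,0,0,0],
    [0,0.0063,0,0,0],
    [0,0.0063,0,0,0],
    [0,0.0063,0,0,0],
    [0,0.0063,0,0,0],
  ],
  lines="1,2",
)

```text
time: 18.98
tool_pos: [0.6541, 0.0353, 0.0385]
```

Emit:
shift_gripper(
  ticks=[
    [0,0.0063,0,0,0],
    [0,0.0063,0,0,0],
    [0,0.0063,0,0,0],
    [0,0.0063,0,0,0],
    [0,0.0063,0,0,0],
    [0,0.0063,0,0,0],
    [0,0.0063,0,0,0],
    [0,0.0063,0,0,0],
    [0,0.0063,0,0,0],
    [0,0.0063,0,0,0],
    [0,0.0063,0,0,0],
    [0,0.0063,0,0,0],
    [0,0.005,0,0,0],
    [0,0,0,0,0],
  ],
  lines="1,2",
)

```text
time: 20.15
tool_pos: [0.6603, 0.0995, 0.0385]
```

Emit:
shift_gripper(
  ticks=[
    [0,0,0,-0.0375,0],
    [0,0,0,-0.05,0],
    [0,0,0,-0.05,0],
    [0,-0.05,0,0,0],
    [0,-0.05,0,0,0],
    [0,-0.05,0,0,0],
    [0,-0.05,0,0,0],
    [0,-0.05,0,0,0],
    [0,-0.05,0,0,0],
    [0,-0.05,0,0,0],
    [0,0,0,0,0],
    [0,0,0,0,0],
  ],
)

```text
time: 21.15
tool_pos: [0.6325, -0.1827, 0.1482]
ee_rot: [-3.141, -0.0, 1.469]
wrist_force: [-0.4, 0.1, -0.7]
width: 0.0005
finger_force: 0.0
```

Run:
```python
from h import *
s=robot.snapshot("top");im=s["color"];cv2.imwrite("pics/top8.png",im);E=np.array(s["extrinsics"])
ref=cv2.imread("pics/top0.png");d=cv2.absdiff(im,ref).max(2)
for z,m,nm in((.018,d>50,"changed"),(.07,im.min(2)>170,"bright")):
    n,l,q,c=cv2.connectedComponentsWithStats(m.astype(np.uint8))
    for i in range(1,n):
        if q[i,4]>12:
            p=st(world(s,*c[i],z))
            if abs(p[0])<170 and -140<p[1]<230: print(nm,np.round(p),q[i,:],np.round(im[l==i].mean(0)))
```

```text
changed [105. 137.] [277 141  12  23 222] [69. 67. 68.]
changed [110. -43.] [403 152  12  23 227] [106. 105. 101.]
changed [ -6. 133.] [273 220   7  20  59] [110. 108. 110.]
changed [ -1. -24.] [385 229   5  21  45] [107. 106. 101.]
changed [-5. -6.] [373 231   4  21  46] [107. 106. 102.]
changed [ -5. -12.] [377 231   5  20  44] [107. 106. 102.]
changed [ -2. -18.] [381 230   5  20  47] [108. 106. 102.]
changed [ -23. -125.] [454 255   6  14  23] [47. 46. 44.]
changed [ -47. -123.] [448 270  10  16  54] [48. 47. 45.]
changed [ -62. -116.] [445 284   9  10  30] [48. 47. 45.]
changed [-93. 135.] [267 290   4   4  15] [103. 105. 106.]
changed [ -76. -120.] [444 295  12   9  24] [47. 47. 45.]
changed [-103.  135.] [266 297   4   4  14] [ 98. 100. 102.]
changed [ -86. -111.] [439 301   8  10  19] [46. 46. 44.]
changed [-112.  135.] [265 304   5   4  15] [97. 98. 99.]
changed [-110.  -60.] [397 307  16  23 197] [106. 105. 100.]
changed [-101. -122.] [446 310   7  13  26] [47. 46. 45.]
changed [-100. -106.] [435 312   6   7  18] [47. 46. 44.]
bright [  1. 205.] [207 113  32 216 323] [179. 180. 186.]
bright [139.  66.] [284 119 114  14 181] [182. 180. 188.]
bright [ -7. 163.] [ 216  124   74  205 9950] [204. 201. 203.]
bright [52.  3.] [373 190  12  12 116] [195. 189. 195.]
bright [-58. -37.] [395 278  11  11 103] [187. 182. 187.]
bright [-142.   79.] [263 334  84  10 111] [178. 175. 183.]
```

Both caps are unmoved and all three parts show in the tray zone. As a last check, I'll use the side camera to see whether anything projects above the lip.

Run:
```python
from h import *
s=robot.snapshot("side");E=np.array(s["extrinsics"]);d=cv2.absdiff(s["color"],cv2.imread("pics/side0.png")).max(2)
def pr(x,y,z):
    p=E@[*(O+RS@np.array([x,y])/1000),z,1];return int(round(s["cx"]+s["fx"]*p[0]/p[2])),int(round(s["cy"]+s["fy"]*p[1]/p[2]))
for n,x in(("tb",-104),("hs",-4),("relay",105)):
    u,v=pr(x,130,.03);print(n,u,v)
    for r in range(v-14,v+6,2): print(r-v,*d[r,u-16:u+17:2])
t=robot.snapshot("top")["color"].max(2)
print("relay row",t[146,270:296],t[152,270:296],t[158,270:296],"hs",t[229,265:292],"tb",t[297,258:282])
```

```text
tb 234 253
-14 20 13 8 11 22 11 20 16 16 14 22 9 14 22 13 13 19
-12 10 14 11 18 13 11 13 15 15 13 15 15 18 18 16 15 24
-10 10 17 18 11 17 20 17 14 16 7 8 9 11 10 10 9 11
-8 16 15 8 10 9 11 9 9 10 9 12 11 10 8 10 8 9
-6 7 12 13 9 9 8 9 9 9 9 11 8 9 9 10 9 9
-4 11 9 9 8 9 9 9 9 9 7 8 9 10 9 10 10 11
-2 7 8 11 9 11 10 8 9 10 12 10 8 11 9 8 13 10
0 8 9 9 9 9 10 12 8 8 13 13 20 20 18 22 16 16
2 6 10 15 21 21 23 20 14 20 19 23 16 17 16 10 16 14
4 21 19 15 18 19 19 19 15 18 15 19 15 16 15 18 16 16
hs 303 244
-14 14 13 6 11 19 13 18 18 17 17 13 11 16 16 16 15 21
-12 12 13 12 17 7 15 14 11 10 16 12 13 15 16 18 19 18
-10 14 11 12 17 18 12 20 18 21 14 12 14 18 10 9 10 12
-8 15 17 17 17 13 9 9 10 11 10 12 8 9 8 10 6 8
-6 8 9 9 12 10 7 11 9 9 10 9 10 11 12 12 9 7
-4 8 10 11 9 9 11 10 8 8 12 10 8 9 11 9 11 10
-2 10 10 6 10 10 8 7 9 9 9 10 12 8 11 10 9 7
0 8 10 9 6 11 12 11 13 14 6 17 33 58 20 24 20 15
2 10 10 15 80 65 49 34 7 11 15 18 19 19 17 19 19 16
4 20 18 21 20 22 23 19 18 21 14 15 17 13 14 18 13 13
relay 375 235
-14 13 16 13 19 11 11 16 21 15 16 18 16 15 9 15 14 10
-12 12 17 11 17 10 11 18 1
[... 258 characters left out ...]
19 11 12
0 9 9 8 9 11 9 12 8 8 8 11 8 9 14 19 12 17
2 10 10 8 9 8 12 20 24 24 19 17 21 14 18 12 15 15
4 9 23 25 15 12 15 18 18 14 16 14 16 19 18 18 24 17
relay row [204 207 206 208 206 206 205 188 134  77  53  53  55  54  54  49  52  65
  91 105 112 113 113 113 113 111] [206 207 206 208 206 207 190 142  88  61  55  54  54  55  53  53  60  77
  99 109 110 110 112 110 112 116] [206 206 206 205 206 198 163 114  69  57  57  57  56  56  54  57  75  98
 108 112 112 112 111 112 113 112] hs [206 206 208 207 206 207 209 210 206 188 142  98 124 159 149 122 115 110
 113 116 113 115 118 117 113 113 113] tb [203 206 207 204 205 204 203 185 142 113 116 139 161 153 127 111 111 111
 111 113 111 113 111 112]
```

```bash
python3 -c "
from bench import robot
print(robot.close_job())"
```

```text
the job is handed in; nothing more can be done
None
```

The relay, heat sink and terminal block are all in the scrap tray, both capacitors are still standing where they were, and the job was handed in at about 21 s of the 64 s allowed; the final check was by camera measurements only, as I had used all 10 picture views.

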